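# Let the condiment hood down a few teeth on its ratchet

### The job

The hinged clear hood over the condiment tray is held up by a ratchet. Gently press the thumb pad on the tail of the pawl, just far enough to lift its nose out of the toothed wheel, and let the hood sink by its own weight; as soon as its pointer has gone down past the mark on the arc, let go, so that the pawl drops back between the teeth and locks the hood there, with the pointer at or just below the mark. Do not touch the hood, do not force the pad against its stop, and leave the mark and the other things on the counter as they are.

Things in the scene. Friction and masses are not known exactly. Their poses are not given: they have to be found in the camera images.
- stand: Fixed steel stand (0.23 m deep, 0.4 m wide). Origin on the counter under the toothed wheel; x along the hood's shaft, from hood to wheel (away from the robot at yaw 0), y towards the tray, z up. Shaft 115 mm up. Wheel: 96 mm across, 12 thick, 30 teeth 6 mm deep, at x = 0. Hood: x -170 to -30. Orange tray 190 x 180, 45 high, centre x -105, y 155. The pawl's tail reaches out to y -150.
- hood_edge (a point): Middle of the hood's outer edge, 165 mm from the shaft (outermost 171 mm). The hood is a clear panel in a steel frame, 140 mm wide, about 0.5 to 1 kg, fixed to the shaft together with the toothed wheel and the pointer. y axis along the panel away from the shaft. The robot may touch neither hood nor wheel.
- hood (a joint): Hood angle about its shaft, rad: 0 level, larger = raised; starts at about 1.05, held by the pawl. Released, it sinks by its own weight against a damper, 0.03 to 0.2 rad/s, faster the lower it is. The pawl can hold it every 0.209 rad.
- pointer (a point): Tip of the thin dark steel pointer on the wheel's outer face, 70 mm from the shaft, in line with the hood panel.
- mark (a joint): Angle of the mark about the shaft, rad, counted like the hood's: when both are equal the pointer stands at the mark. 0.4 to 0.8. It stays where it was set.
- mark_tip (a point): Inner end of the mark, a dark steel clip (20 mm long, 5 mm thick) on the aluminium arc round the wheel, 74 mm from the shaft. Its y axis points away from the shaft, z along the arc, upwards.
- pawl (a joint): Pawl angle, rad: 0.01 to 0.02 with the nose fully down between two teeth (up to 0.08 while riding on a tooth), wheel free above 0.09, hard rubber stop at 0.135. A spring brings it down; holding it up takes about 4 to 7 N at the pad, breaking it loose from the loaded tooth up to about 8 N.
- pad_foot (a point): Point on top of the pawl's tail, 70 mm from its pivot, from which the thumb pad's thin stem stands straight up. Pad: black disc, 30 mm across, 6 thick. The stem is screwed in by hand: the pad's top is 16 to 32 mm above this point, not measured, to be felt for. Pressed straight down with closed fingertips, 5 mm of travel lifts the nose clear, 3 mm more meets the hard stop.
- tumbler_a: Bystander: bluish glass tumbler, 70 mm across, 115 mm high; origin at the centre of its underside.
- tumbler_b: Bystander: a second such tumbler, on the far side of the stand.
- bowl: Bystander: white bowl, 124 mm across, 60 mm high; origin at the centre of its underside.
- tray_bowl: Bystander: small white bowl in the tray under the hood, 96 mm across, 45 mm high; origin at the centre of its underside.
- jar: Bystander: white jar with a green lid, 84 mm across, 110 mm high; origin at the centre of its underside.
- pot: Bystander: steel pot, 100 mm across, 85 mm high; origin at the centre of its underside.
- bamboo_cup: Bystander: brown bamboo cup, 80 mm across, 90 mm high; origin at the centre of its underside.

How it is judged:
By the outcome, as a careful person would: the job done as asked, in the order asked, and still so for the second after the job is handed in, with the robot touching nothing.
It also fails if it takes over 54 s, if anything falls off the work surface, if the arm or the gripper's body presses on something with over 40 N, if the wrist force passes 120 N, or if a joint passes its speed limit or range.

### The arm

A 6-joint arm with a two-finger parallel gripper is mounted at the origin on the work surface. World frame = base frame: x ahead of the robot, y to its left, z up, the work surface at z = 0. Lengths are in m, angles in rad, forces in N, time in s.
With the tool pointing down it reaches from about 0.4 to 0.825 m from the base axis. Payload 7 kg.
Tool frame: the origin (TCP) lies at the centre of the arm's flange, where the gripper is bolted on; the fingertips stand ahead of it and the grasp point (between the pads) lies 155 mm ahead of it (ctrl.tips_ahead is the z of the fingertips in the tool frame, in m); z points along the fingers, y is the line along which they close (so a half turn about z gives the same grasp; the last joint's range is limited). The gripper opens to 85 mm and grips with 20 to 120 N. Pads are 22 mm wide; open, the fingers measure 114 mm over their backs; the gripper's body (76 mm by 85 mm) begins 54 mm behind the grasp point. The pads swing forward as they close: fully open they stand 13 mm farther back than shut.
Start: joints at [1.52, 0.359, 0.012, 0, -1.224, -0.288], TCP at [0.224, 0.637, 0.405] pointing down, gripper open.
Joint ranges: [-3.07, 3.07], [-1.43, 2.12], [-1.02, 1.25], [-3.03, 1.67], [-3.05, -0], [-3.03, 3.03]. Speed limits (rad/s): [2.39, 2.39, 3.01, 3.14, 3.14, 3.14].

### API

Orientations are given as a unit quaternion [x, y, z, w].
In Python, from cell import state, capture, ctrl, finder gives the robot as it stands.
- The arm moves only by the shell command python3 -m pendant 'ROWS' [FORCE]. ROWS is JSON, a list of rows, each a list of 3 entries, a list of its own where there are three numbers: the shift along the tool's x, y, z in units of 30 mm (1.0 is 30 mm), then the turn, a rotation vector about the tool's x, y, z in units of 5 degrees (1.0 is 5 degrees), then the opening in per cent of the stroke, from 0 (shut) to 100 (fully open). In form: [[[x, y, z], [rx, ry, rz], jaw], ...]. A call has exactly 5 rows; each row is the pose to reach, as a shift and turn from the pose commanded when the call began, along the tool's axes at that moment; what a row does not reach only later rows make up. A row lasts 1/10 s, in which the tool goes at most 50 mm and 8.59 degrees, less where a joint would pass 70% of its speed; a pose out of reach is approached as far as the arm can. A call with a gripper value outside its range is refused whole. The fingers move at their own pace and stop on an object; FORCE is the grip in N (left out, the last holds). Time passes only in rows, so rows that repeat a pose let the fingers close, or fill a call up. It gives the time, the measured TCP pose, the force, the opening and the grip force at its end, in the units of the state.
- state(): the state, without advancing time (a new reading comes with each control period).
- capture(name): name is "side" or "top" or "wrist"; returns a dict with "image" (420x560x3 uint8, blue, green, red), "fx", "fy", "cx", "cy" (pixels), "extrinsics" (4x4, takes a point from world to camera coordinates). Camera axes: x right, y up, looking along -z (the intrinsics and any distortion apply to the point x, -y, -z); pixel columns grow to the right and rows downward; lengths in m; the calibration is good to about 2 mm. A picture is of the moment at which its call begins. There is no depth.
- ctrl.sign_off(): hands the job in; it is judged then, once.
Trained networks look in the newest picture that a camera, given by its name, has taken for a name from the list of things; names that differ only in an ending like _2 or _b are one class to them, and where a whole thing is asked for, a point or a joint stands for the part that bears it (a point fixed in the world has none). Each returns a list of dicts, best first, with "score" (0 to 1); they miss things now and then, are a little off and sometimes report something else, mostly with a low value. They report only what shows in the picture. A call takes as long as a camera call.
- finder.trace(camera, query): "region" (420x560 bool, what is visible of it) and "box" ([left, top, right, bottom] in pixels, round what is visible of it).
The state is a dict: "clock": time; "joint_pos": joint angles; "joint_velocities": joint speeds; "tau": joint torques, N m; "eef_pos": TCP position; "orientation": TCP orientation; "ft_force": force on the tool from outside, world axes, zero at the start; "ft_torque": the same for the moment, N m; "grip_width": finger opening in m; "grasp_force": force on a finger pad.
Only numpy, scipy, OpenCV 4.12 (cv2) and the standard library are available. Lean on these libraries where they do the work, as an engineer would, in place of code of your own. Each camera call takes 0.05 s, during which the arm holds its last target. There are 200 camera calls.

## Working session

There is one attempt and no reset: what is moved stays moved. The work goes in short steps, Python scripts to look and compute and a shell command to move; the robot and the scene stay as the last step left them, time stands still between calls to the robot, and variables do not carry over. Pictures are saved under pics/ and viewed, at most 10 in all, crops included, and the job is handed in when it is done.

```bash
mkdir -p pics; ls; cat > h.py <<'E'
from cell import state,capture,ctrl,finder
import numpy as np,cv2
def P(c):
    E=np.array(c["extrinsics"]);K=np.array([[c["fx"],0,c["cx"]],[0,c["fy"],c["cy"]],[0,0,1]])
    return K@np.diag([1,-1,-1])@E[:3]
def proj(c,p):
    q=P(c)@np.append(p,1);return q[:2]/q[2]
def tri(cs,us):
    A=[]
    for c,u in zip(cs,us):
        M=P(c);A+=[u[0]*M[2]-M[0],u[1]*M[2]-M[1]]
    v=np.linalg.svd(np.array(A))[2][-1];return v[:3]/v[3]
E
python3 - <<'E'
from h import *
print(state(),ctrl.tips_ahead)
for n in ("side","top"):
    c=capture(n);cv2.imwrite(f"pics/{n}0.png",c["image"]);print({k:v for k,v in c.items() if k!="image"})
    for q in ("pad_foot","pointer","mark_tip","hood_edge","stand","jar","tumbler_a","bowl","pot","bamboo_cup"):
        print(n,q,[(round(d["score"],2),d["box"]) for d in finder.trace(n,q)[:2]])
E
```

```text
pics
{'clock': 0.0, 'joint_pos': array([ 1.52008579e+00,  3.59401430e-01,  1.10454180e-02, -3.43407452e-04,
       -1.22410136e+00, -2.88130502e-01]), 'joint_velocities': array([ 0.00022507,  0.00029064,  0.0003172 ,  0.00098868, -0.00033332,
       -0.00106718]), 'tau': array([-1.37707957e-03, -5.83323061e+01,  2.93429267e+01,  6.93713710e+00,
       -5.72474120e-03, -3.74017361e-06]), 'eef_pos': array([0.22428413, 0.63644   , 0.4037494 ]), 'orientation': array([ 9.85672425e-01, -1.68668772e-01, -6.19427178e-05,  8.43798503e-04]), 'ft_force': array([ 0.46952343, -1.45681482,  0.73947133]), 'ft_torque': array([-0.05017428, -0.0146029 ,  0.04073371]), 'grasp_force': 0.0, 'grip_width': 0.08522600383812252} 0.1734
{'fx': 379.70950334273465, 'fy': 379.70950334273465, 'cx': 273.3150567649638, 'cy': 205.5663832436012, 'extrinsics': array([[-0.86464991, -0.50236254,  0.00352237,  0.49757789],
       [ 0.27903201, -0.47440665,  0.83491285, -0.31579051],
       [-0.4177579 ,  0.72289018,  0.5503709 , -0.70933654],
       [ 0.        ,  0.        ,  0.        ,  1.        ]])}
side pad_foot [(
[... 968 characters left out ...]
  0.        ,  0.        ,  1.        ]])}
top pad_foot [(0.57, [199.2, 202.9, 255.1, 221.8])]
top pointer [(0.59, [142.6, 200.2, 216.9, 264.9]), (0.52, [381.2, 237.5, 439.2, 283.3])]
top mark_tip [(0.48, [175.3, 188.1, 181.2, 194.2])]
top hood_edge [(0.64, [141.4, 201.9, 215.6, 265.1]), (0.55, [176.8, 187.4, 182.1, 192.9])]
top stand [(0.9, [109.1, 187.0, 260.7, 277.0]), (0.43, [208.4, 123.1, 237.4, 153.1])]
top jar [(0.57, [334.6, 244.4, 363.7, 277.7]), (0.26, [334.8, 141.7, 367.9, 174.4])]
top tumbler_a [(0.8, [210.4, 125.2, 232.3, 157.3]), (0.78, [393.1, 190.2, 419.6, 218.4])]
top bowl [(0.56, [331.3, 184.7, 370.2, 225.8])]
top pot []
top bamboo_cup [(0.74, [335.5, 143.9, 366.4, 171.3])]
```

```bash
python3 - <<'E'
import cv2
a=cv2.imread("pics/side0.png")[150:330,150:390];b=cv2.imread("pics/top0.png")[110:290,90:330]
cv2.imwrite("pics/crop0.png",cv2.resize(a,(800,600),interpolation=cv2.INTER_CUBIC))
cv2.imwrite("pics/crop1.png",cv2.resize(b,(800,600),interpolation=cv2.INTER_CUBIC))
E
```

```text
(no output)
```

View pics/crop0.png

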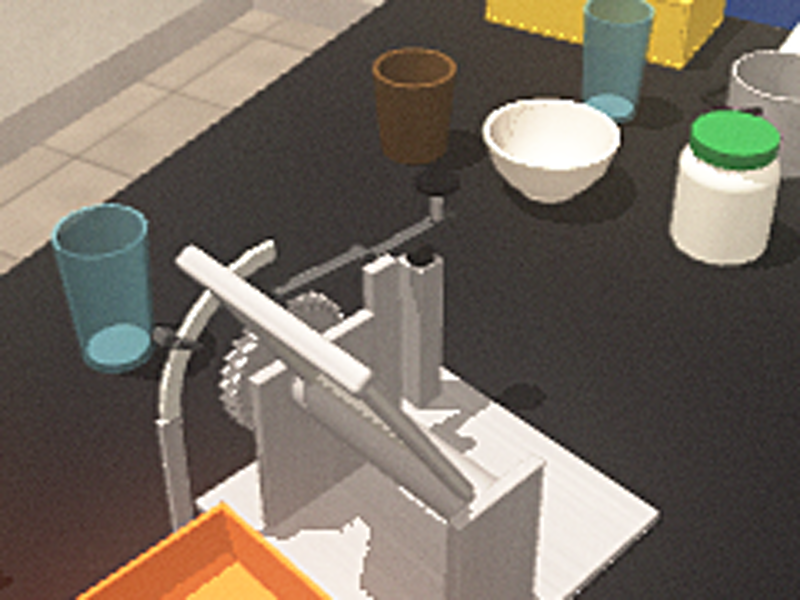

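View pics/crop1.png

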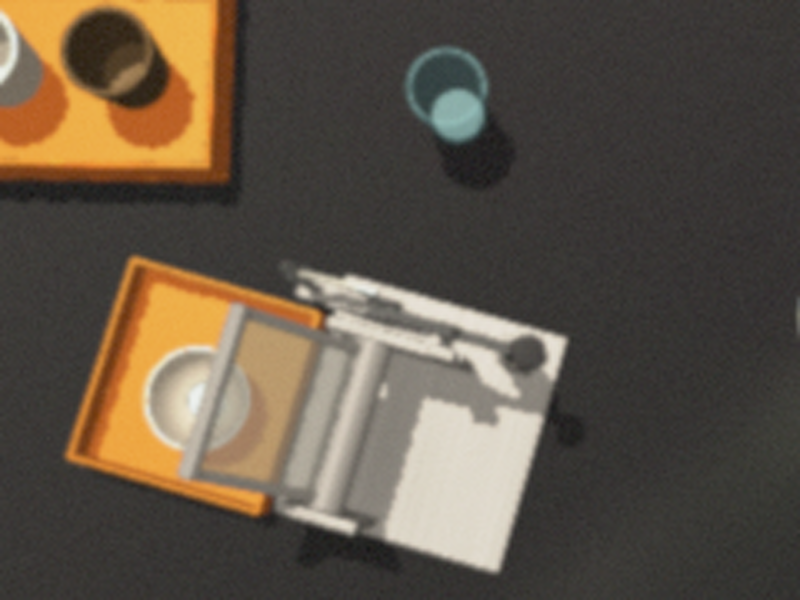

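The side crop shows the pad at about px (281,204), its stem foot at (281,214.5) and the mark clip at (202,250), left of the arc. The top crop shows the pad at (247.5,216.5), the mark at (177,190) and the free space around the pad.

```bash
python3 - <<'E'
from h import *
s=capture("side");t=capture("top")
f=lambda x,y,o:(o[0]+.3*x,o[1]+.3*y)
S=(150,150);T=(90,110)
pts={"pad":((437,180),(525,355)),"mark":((172,337),(290,268)),"edgeL":((185,255),(238,308)),"edgeR":((360,380),(188,475)),
"plate_corner_tail_wheel?":None,"plateNearRight":((655,515),(500,572)),"jar":None}
R={}
for k,v in pts.items():
    if v:
        a,b=f(*v[0],S),f(*v[1],T);p=tri((s,t),(a,b));R[k]=p
        print(k,p.round(4),"res",(proj(s,p)-a).round(1),(proj(t,p)-b).round(1))
for c in (s,t):
    E=np.array(c["extrinsics"]);print("campos",-E[:3,:3].T@E[:3,3])
# pad foot: same xy as pad, side row 214.5+
for z in np.arange(.10,.2,.01):
    print(round(z,3),proj(s,[*R["pad"][:2],z]).round(1))
# plate corners at z=.01 in top view
M=P(t)
for uv in ((500,572),(567,338),(345,275)):
    u=f(*uv,T)
    for z in (.01,):
        A=np.array([u[0]*M[2]-M[0],u[1]*M[2]-M[1]]);x=np.linalg.solve(A[:,:2],-A[:,2]*z-A[:,3]);print("plate",uv,x.round(4))
d=R["edgeL"]-R["edgeR"];print("xaxis yaw",np.arctan2(d[1],d[0]),np.linalg.norm(d))
x=state();print(x["eef_pos"])
c=capture("wrist");cv2.imwrite("pics/w0.png",c["image"]);print(proj(c,R["pad"]))
E
```

```text
pad [ 0.5585 -0.0042  0.1933] res [0.1 0. ] [-0.  -0.1]
mark [0.6277 0.1921 0.1719] res [-0.8 -0.1] [0.2 0.3]
edgeL [0.5867 0.2142 0.2603] res [0.5 0.1] [-0.1 -0.2]
edgeR [0.4586 0.2476 0.2587] res [0.6 0.1] [-0.1 -0.2]
plateNearRight [0.3715 0.0235 0.0034] res [0.7 0.1] [-0.1 -0.3]
campos [0.2220154  0.6129238  0.65230309]
campos [ 0.47452981 -0.06160943  1.44433244]
0.1 [280.6 237.3]
0.11 [280.7 233.9]
0.12 [280.7 230.5]
0.13 [280.8 227. ]
0.14 [280.9 223.5]
0.15 [280.9 220. ]
0.16 [281.  216.4]
0.17 [281.1 212.7]
0.18 [281.1 209. ]
0.19 [281.2 205.3]
plate (500, 572) [0.3709 0.0228]
plate (567, 338) [ 0.5871 -0.0346]
plate (345, 275) [0.6425 0.1736]
xaxis yaw -0.255622242668113 0.13245655263547476
[0.22434835 0.63659767 0.40470879]
[ 5953.26214388 -5300.17876199]
```

```bash
python3 -m pendant '[[[0,0,-1.6],[0,0,0],0],[[0,0,-3.2],[0,0,0],0],[[1.1,1,-3.4],[0,0,0],0],[[2.2,2,-3.4],[0,0,0],0],[[3.3,3,-3.4],[0,0,0],0]]' 20; python3 -m pendant '[[[1.15,1.07,0],[0,0,0],0],[[2.3,2.14,0],[0,0,0],0],[[3.45,3.21,0],[0,0,0],0],[[4.6,4.28,0],[0,0,0],0],[[5.75,5.35,0],[0,0,0],0]]'; python3 -m pendant '[[[1.15,1.07,0],[0,0,0],0],[[2.3,2.14,0],[0,0,0],0],[[3.45,3.21,0],[0,0,0],0],[[4.6,4.28,0],[0,0,0],0],[[5.75,5.35,0],[0,0,0],0]]'
```

```text
clock: 1.75
eef_pos: [0.2881, 0.5175, 0.5071]
orientation: [0.986, -0.168, -0.0, -0.0]
ft_force: [0.2, 0.6, 0.3]
grip_width: 0.0119
grasp_force: 0.0
clock: 2.25
eef_pos: [0.3975, 0.3082, 0.5071]
orientation: [0.986, -0.168, 0.0, -0.0]
ft_force: [1.8, 0.4, 1.0]
grip_width: -0.0002
grasp_force: 0.0
clock: 2.75
eef_pos: [0.5069, 0.0994, 0.5072]
orientation: [0.986, -0.168, 0.0, -0.0]
ft_force: [1.3, 0.7, -0.5]
grip_width: 0.0001
grasp_force: 0.0
```

```bash
python3 - <<'E'
from h import *
c=capture("wrist");cv2.imwrite("pics/w1.png",c["image"]);E=np.array(c["extrinsics"])
print("cam",-E[:3,:3].T@E[:3,3],"view",-E[2,:3])
for n,p in dict(pad=[.5585,-.0042,.195],foot=[.5585,-.0042,.165],mark=[.6277,.1921,.1719]).items(): print(n,proj(c,np.array(p)))
for q in ("pad_foot","mark_tip","pointer"):
    print(q,[(round(d["score"],2),d["box"]) for d in finder.trace("wrist",q)[:2]])
x=state();print(x["eef_pos"],x["joint_pos"])
E
```

```text
cam [0.58369128 0.07368702 0.47687526] view [-0.29453466  0.10491201 -0.94986462]
pad [391.16548123  91.0026191 ]
foot [380.43549055  91.28582561]
mark [121.3317936   90.94171921]
pad_foot [(0.67, [209.4, 65.8, 407.0, 108.2])]
mark_tip [(0.77, [107.3, 80.7, 143.6, 102.4])]
pointer [(0.79, [49.3, 80.7, 259.3, 359.2])]
[0.50681906 0.10014941 0.50658956] [ 5.75409971e-01  4.26359408e-02 -1.60092663e-01 -1.12841362e-04
 -1.36826135e+00  6.53475174e-01]
```

View pics/w1.png

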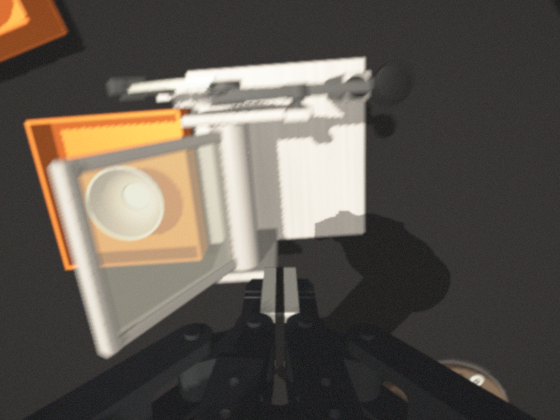

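The wrist view shows the pad disc at (391,82), the stem foot near (357,87), the mark clip at about (107–143, 80–98) and the hood with nothing near it.

```bash
python3 - <<'E'
from h import *
s=capture("side");t=capture("top");w=capture("wrist")
p=tri((s,t,w),((281.1,204),(247.5,216.5),(391,82)));print("pad",p,[(proj(c,p)).round(1) for c in (s,t,w)])
for z in (.155,.16,.165,.17): print(z,proj(w,[*p[:2],z]).round(1),proj(s,[*p[:2],z]).round(1))
def cen(n):
    d=finder.trace(n,"mark_tip")[:3]
    return [(round(x["score"],2),np.round(x["box"]),np.argwhere(x["region"]).mean(0)[::-1].round(1)) for x in d]
for n in("side","top","wrist"):print(n,cen(n))
o=(s["image"][235:265,180:225],w["image"][65:115,95:175],t["image"][175:205,160:205])
cv2.imwrite("pics/mk.png",np.hstack([cv2.resize(i,(260,int(260*i.shape[0]/i.shape[1])),interpolation=cv2.INTER_CUBIC)[:160] if 1 else 0 for i in [cv2.resize(k,(45,28),interpolation=cv2.INTER_CUBIC) if 0 else k for k in o]])) if 0 else None
cv2.imwrite("pics/mk.png",np.hstack([cv2.resize(i,(i.shape[1]*g,i.shape[0]*g),interpolation=cv2.INTER_CUBIC)[:240,:] if i.shape[0]*g>=240 else None for i,g in zip(o,(8,5,8))]))
E
```

```text
pad [ 0.56013932 -0.00462432  0.19200741] [array([280.7, 204.2]), array([247.7, 215.9]), array([392.8,  86.4])]
0.155 [379.7  87.3] [280.4 217.9]
0.16 [381.3  87.2] [280.5 216.1]
0.165 [382.9  87.1] [280.5 214.2]
0.17 [384.6  87. ] [280.5 212.4]
side [(0.49, array([195., 245., 212., 257.]), array([202.2, 251.4]))]
top []
wrist [(0.89, array([106.,  76., 146.,  99.]), array([125.1,  88.9])), (0.28, array([ 27.,  59., 414., 361.]), array([204.7, 181.7]))]
```

View pics/mk.png

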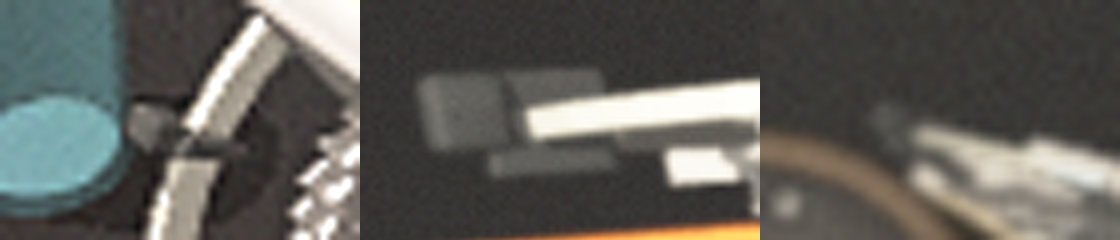

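```bash
python3 -m pendant '[[[1.1,1.05,0],[0,0,0],0],[[2.2,2.1,0],[0,0,0],0],[[2.82,2.68,0.8],[0,0,0],0],[[2.82,2.68,2],[0,0,0],0],[[2.82,2.68,3],[0,0,0],0]]'; python3 - <<'E'
from h import *
s=capture("side");t=capture("top");w=capture("wrist")
x=state();print(x["eef_pos"],x["ft_force"],ctrl.tips_ahead)
tip=x["eef_pos"]-np.array([0,0,ctrl.tips_ahead])
print("tip",[proj(c,tip).round(1) for c in (s,t,w)],"pad",[proj(c,np.array([.5601,-.0046,.192])).round(1) for c in (s,t,w)])
a=cv2.resize(s["image"][140:260,230:330],(500,600),interpolation=cv2.INTER_CUBIC)
b=cv2.resize(w["image"],(300,225));b=np.vstack([b,np.zeros((375,300,3),np.uint8)])
b[225:525]=cv2.resize(t["image"][180:250,210:280],(300,300))
cv2.imwrite("pics/a1.png",np.hstack([a,b]))
E
```

```text
clock: 3.75
eef_pos: [0.5595, -0.0026, 0.4151]
orientation: [0.986, -0.169, -0.0, -0.0]
ft_force: [0.1, -0.1, -0.4]
grip_width: -0.0003
grasp_force: 0.0
[ 0.55928407 -0.00200888  0.4155754 ] [-0.5162697   0.47122947 -0.05930144] 0.1734
tip [array([280.7, 185.2]), array([245.8, 214.8]), array([279.8, 285.4])] pad [array([280.7, 204.2]), array([247.6, 215.9]), array([283.3, 237.7])]
```

View pics/a1.png

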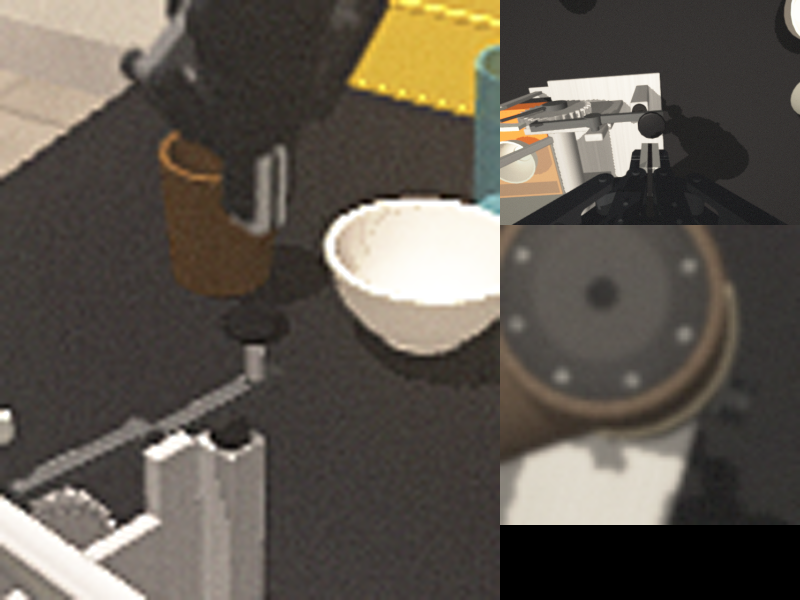

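```bash
python3 -m pendant '[[[0.1,0.07,0.6],[0,0,0],0],[[0.1,0.07,1.1],[0,0,0],0],[[0.1,0.07,1.15],[0,0,0],0],[[0.1,0.07,1.15],[0,0,0],0],[[0.1,0.07,1.15],[0,0,0],0]]'; python3 - <<'E'
from h import *
print([state()["ft_force"].round(2)])
w=capture("wrist");s=capture("side")
a=cv2.resize(s["image"][170:230,250:310],(400,400),interpolation=cv2.INTER_CUBIC)
b=cv2.resize(w["image"][180:320,210:350],(400,400),interpolation=cv2.INTER_CUBIC)
cv2.imwrite("pics/a2.png",np.hstack([a,b]));print(state()["ft_force"],state()["eef_pos"])
E
```

```text
clock: 4.4
eef_pos: [0.5622, -0.0051, 0.3841]
orientation: [0.986, -0.168, 0.001, -0.0]
ft_force: [0.6, 0.1, 0.1]
grip_width: 0.0004
grasp_force: 0.0
[array([0.62, 0.09, 0.08])]
[ 0.51402329  1.11577747 -0.61358935] [ 0.5619964  -0.00529047  0.38359747]
```

View pics/a2.png

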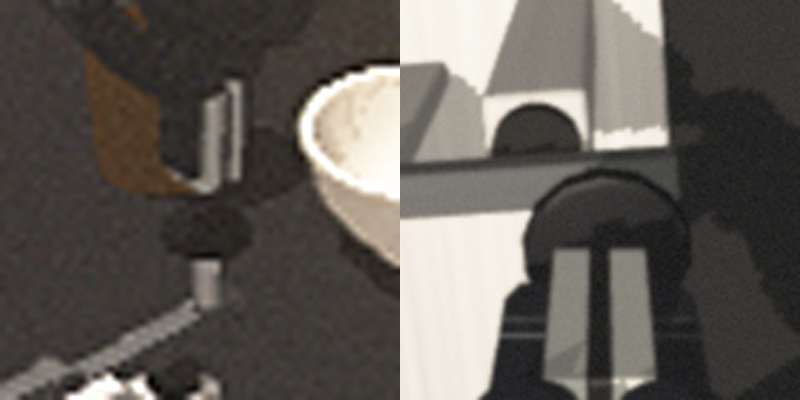

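Wrist crop: the fingertips (550–655, 250) are centred over the pad disc (525–690, 168 on). Side crop: roughly 12 mm of gap remains.

```bash
python3 -m pendant '[[[0,0,0.1],[0,0,0],0],[[0,0,0.2],[0,0,0],0],[[0,0,0.25],[0,0,0],0],[[0,0,0.25],[0,0,0],0],[[0,0,0.25],[0,0,0],0]]'; python3 -m pendant '[[[0,0,0.03],[0,0,0],0],[[0,0,0.05],[0,0,0],0],[[0,0,0.05],[0,0,0],0],[[0,0,0.05],[0,0,0],0],[[0,0,0.05],[0,0,0],0]]'
```

```text
clock: 5.0
eef_pos: [0.5617, -0.0055, 0.3746]
orientation: [0.986, -0.169, -0.0, 0.0]
ft_force: [0.2, 1.0, 0.5]
grip_width: -0.0002
grasp_force: 0.0
clock: 5.5
eef_pos: [0.5617, -0.0055, 0.3732]
orientation: [0.986, -0.169, 0.0, 0.0]
ft_force: [0.1, -0.2, -0.1]
grip_width: 0.0001
grasp_force: 0.0
```

```bash
python3 -m pendant '[[[0,0,0.03],[0,0,0],0],[[0,0,0.05],[0,0,0],0],[[0,0,0.05],[0,0,0],0],[[0,0,0.05],[0,0,0],0],[[0,0,0.05],[0,0,0],0]]'
```

```text
clock: 6.0
eef_pos: [0.5617, -0.0055, 0.3717]
orientation: [0.986, -0.169, -0.0, 0.0]
ft_force: [0.1, -0.6, 1.6]
grip_width: -0.0
grasp_force: 0.0
```

```bash
python3 -m pendant '[[[0,0,0.02],[0,0,0],0],[[0,0,0.03],[0,0,0],0],[[0,0,0.03],[0,0,0],0],[[0,0,0.03],[0,0,0],0],[[0,0,0.03],[0,0,0],0]]'
```

```text
clock: 6.5
eef_pos: [0.5617, -0.0055, 0.3708]
orientation: [0.986, -0.169, 0.0, -0.0]
ft_force: [0.2, -0.1, 0.3]
grip_width: -0.0
grasp_force: 0.0
```

```bash
python3 -m pendant '[[[0,0,0.02],[0,0,0],0],[[0,0,0.04],[0,0,0],0],[[0,0,0.05],[0,0,0],0],[[0,0,0.05],[0,0,0],0],[[0,0,0.05],[0,0,0],0]]'
```

```text
clock: 7.0
eef_pos: [0.5617, -0.0055, 0.3693]
orientation: [0.986, -0.169, -0.0, 0.0]
ft_force: [-0.7, 0.5, -0.8]
grip_width: 0.0002
grasp_force: 0.0
```

```bash
python3 -m pendant '[[[0,0,0.02],[0,0,0],0],[[0,0,0.04],[0,0,0],0],[[0,0,0.05],[0,0,0],0],[[0,0,0.05],[0,0,0],0],[[0,0,0.05],[0,0,0],0]]'
```

```text
clock: 7.5
eef_pos: [0.5617, -0.0055, 0.3678]
orientation: [0.986, -0.169, -0.0, 0.0]
ft_force: [-0.7, -0.7, 0.4]
grip_width: -0.0001
grasp_force: 0.0
```

```bash
python3 -m pendant '[[[0,0,0.02],[0,0,0],0],[[0,0,0.04],[0,0,0],0],[[0,0,0.05],[0,0,0],0],[[0,0,0.05],[0,0,0],0],[[0,0,0.05],[0,0,0],0]]'
```

```text
clock: 8.0
eef_pos: [0.5617, -0.0055, 0.3664]
orientation: [0.986, -0.169, 0.0, 0.0]
ft_force: [0.2, -0.2, 1.9]
grip_width: 0.0002
grasp_force: 0.8
```

```bash
python3 -m pendant '[[[0,0,0.02],[0,0,0],0],[[0,0,0.03],[0,0,0],0],[[0,0,0.03],[0,0,0],0],[[0,0,0.03],[0,0,0],0],[[0,0,0.03],[0,0,0],0]]'
```

```text
clock: 8.5
eef_pos: [0.5617, -0.0057, 0.3657]
orientation: [0.986, -0.169, 0.0, 0.0]
ft_force: [-1.4, -1.1, 5.7]
grip_width: 0.0001
grasp_force: 2.7
```

```bash
cat > m.py <<'E'
from h import *
yaw=-.256;O=np.array([.599,.128,.115])
xa=np.array([np.cos(yaw),np.sin(yaw),0]);ya=np.array([-np.sin(yaw),np.cos(yaw),0]);za=np.array([0,0,1.])
W=lambda x,r,a:O+x*xa+r*(np.cos(a)*ya+np.sin(a)*za)
def hood(c):
    g=cv2.cvtColor(c["image"],cv2.COLOR_BGR2GRAY).astype(np.float32)
    th=np.arange(.1,1.25,.01);v=[]
    for a in th:
        p=np.array([proj(c,W(x,.165,a)) for x in np.linspace(-.155,-.045,40)],np.float32)
        v.append(cv2.remap(g,p[None,:,0].copy(),p[None,:,1].copy(),1).mean())
    return th,np.array(v)
def onplane(c,u,x0=.011):
    M=P(c);A=np.vstack([u[0]*M[2]-M[0],u[1]*M[2]-M[1]])
    A=np.vstack([A,[*xa,-(xa@O+x0)]]);p=np.linalg.solve(A[:,:3],-A[:,3])-O
    return np.hypot(p@ya,p[2]),np.arctan2(p[2],p@ya)
E
cat > mon.py <<'E'
from m import *
for n in("side","top"):
    c=capture(n);th,v=hood(c);i=np.argsort(-v)[:6]
    print(n,th[v>v.max()-.25*(v.max()-np.median(v))].mean().round(3),v.max().round(),th[i].round(2))
x=state();print("t",x["clock"],"z",x["eef_pos"][2].round(4),x["ft_force"].round(1))
E
python3 mon.py; python3 - <<'E'
from m import *
s=capture("side");print("mark",[onplane(s,u) for u in((210,253.7),(196.5,249.5),(203,251.5))])
w=capture("wrist")
E
```

```text
side 1.07 251.0 [1.09 1.08 1.07 1.04 1.06 1.05]
top 1.16 123.0 [1.16 1.17 1.15 1.18 1.14 1.19]
t 8.6 z 0.3658 [-1.7 -1.5  4.9]
mark [(np.float64(0.06242551433553485), np.float64(0.6588665270280781)), (np.float64(0.10272568728289462), np.float64(0.7020895112239653)), (np.float64(0.08377521543059709), np.float64(0.687469765072704))]
```

```bash
python3 -m pendant '[[[0,0,0.03],[0,0,0],0],[[0,0,0.06],[0,0,0],0],[[0,0,0.08],[0,0,0],0],[[0,0,0.08],[0,0,0],0],[[0,0,0.08],[0,0,0],0]]'
```

```text
clock: 9.2
eef_pos: [0.5615, -0.0063, 0.3635]
orientation: [0.986, -0.169, -0.0, 0.001]
ft_force: [-2.4, -4.7, 5.7]
grip_width: 0.0
grasp_force: 3.3
```

```bash
python3 -m pendant '[[[0,0,0.03],[0,0,0],0],[[0,0,0.06],[0,0,0],0],[[0,0,0.07],[0,0,0],0],[[0,0,0.07],[0,0,0],0],[[0,0,0.07],[0,0,0],0]]'; python3 mon.py
```

```text
clock: 9.7
eef_pos: [0.5615, -0.0066, 0.3615]
orientation: [0.986, -0.169, -0.0, 0.001]
ft_force: [-2.3, -6.1, 7.9]
grip_width: 0.0
grasp_force: 3.9
side 1.03 250.0 [1.06 1.05 1.04 1.01 1.03 1.02]
top 1.175 122.0 [1.18 1.17 1.19 1.16 1.15 1.2 ]
t 9.8 z 0.3615 [-2.5 -7.3  7.6]
```

```bash
python3 -m pendant '[[[0,0,0.01],[0,0,0],0],[[0,0,0.01],[0,0,0],0],[[0,0,0.01],[0,0,0],0],[[0,0,0.01],[0,0,0],0],[[0,0,0.01],[0,0,0],0]]'; python3 mon.py
```

```text
clock: 10.3
eef_pos: [0.5615, -0.0067, 0.3613]
orientation: [0.986, -0.169, -0.0, 0.001]
ft_force: [-2.4, -6.9, 7.6]
grip_width: -0.0
grasp_force: 4.0
side 0.98 247.0 [1.   0.99 0.98 0.95 0.97 0.96]
top 1.175 122.0 [1.18 1.17 1.19 1.16 1.2  1.15]
t 10.4 z 0.3612 [-3.  -7.3  8.3]
```

```bash
python3 -m pendant '[[[0,0,0],[0,0,0],0],[[0,0,0],[0,0,0],0],[[0,0,0],[0,0,0],0],[[0,0,0],[0,0,0],0],[[0,0,0],[0,0,0],0]]';  python3 -m pendant '[[[0,0,0],[0,0,0],0],[[0,0,0],[0,0,0],0],[[0,0,0],[0,0,0],0],[[0,0,0],[0,0,0],0],[[0,0,0],[0,0,0],0]]'; python3 mon.py; python3 - <<'E'
from m import *
s=capture("side");i=s["image"][220:280,170:250]
i=cv2.convertScaleAbs(i,alpha=2.2);cv2.imwrite("pics/p1.png",cv2.resize(i,(800,600),interpolation=cv2.INTER_CUBIC))
for a in (.9,.85,.8,.75,.7,.65): print(a,((proj(s,W(.011,.07,a))-[170,220])*10).round())
E
```

```text
clock: 10.9
eef_pos: [0.5615, -0.0067, 0.3612]
orientation: [0.986, -0.169, -0.0, 0.001]
ft_force: [-2.2, -7.3, 7.4]
grip_width: 0.0
grasp_force: 4.0
clock: 11.4
eef_pos: [0.5615, -0.0067, 0.3613]
orientation: [0.986, -0.169, -0.0, 0.001]
ft_force: [-2.4, -6.5, 7.7]
grip_width: -0.0003
grasp_force: 4.0
side 0.86 244.0 [0.88 0.87 0.86 0.83 0.85 0.84]
top 1.175 122.0 [1.18 1.17 1.19 1.16 1.2  1.15]
t 11.5 z 0.3612 [-2.1 -6.9  6.5]
0.9 [416. 259.]
0.85 [406. 274.]
0.8 [397. 289.]
0.75 [388. 305.]
0.7 [380. 320.]
0.65 [372. 336.]
```

View pics/p1.png

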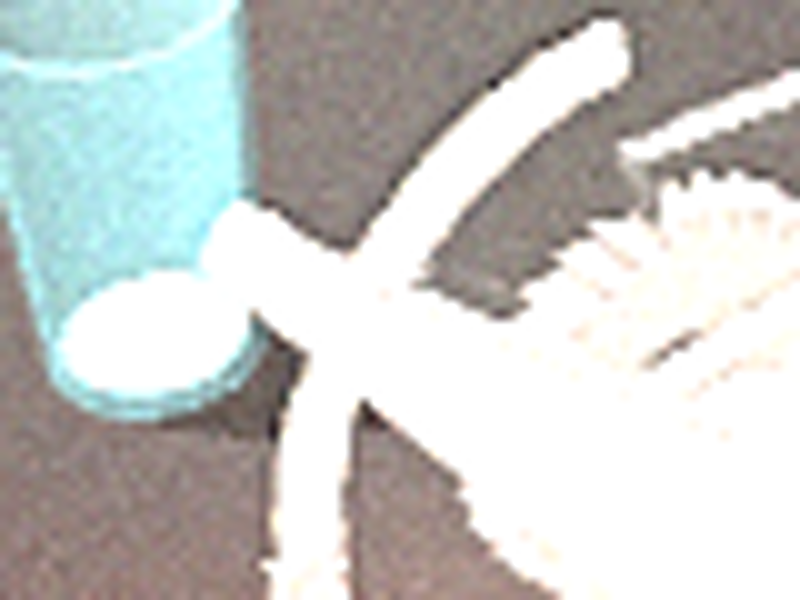

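The pointer tip shows faintly at crop (425,268), just above the hood bar. That agrees with the model's prediction for about 0.86; the mark is still behind the bar.

```bash
python3 -m pendant '[[[0,0,0],[0,0,0],0],[[0,0,0],[0,0,0],0],[[0,0,0],[0,0,0],0],[[0,0,0],[0,0,0],0],[[0,0,0],[0,0,0],0]]'; sed -i 's/("side","top")/("side",)/' mon.py; python3 mon.py; python3 - <<'E'
from m import *
s=capture("side");np.save("s2.npy",s["image"]);a=cv2.imread("pics/side0.png")
f=lambda i:cv2.resize(cv2.convertScaleAbs(i[232:272,185:225],alpha=1.6),(400,400),interpolation=cv2.INTER_CUBIC)
cv2.imwrite("pics/p2.png",np.hstack([f(a),f(s["image"])]))
for a in (.8,.75,.7,.65,.6): print(a,[((proj(s,W(.011,r,a))-[185,232])*10).round() for r in (.07,.074,.094)])
E
```

```text
clock: 12.05
eef_pos: [0.5615, -0.0067, 0.3613]
orientation: [0.986, -0.169, -0.0, 0.001]
ft_force: [-2.9, -6.6, 7.9]
grip_width: 0.0002
grasp_force: 4.0
side 0.78 243.0 [0.8  0.79 0.78 0.75 0.81 0.77]
t 12.1 z 0.3612 [-2.5 -6.7  7.9]
0.8 [array([247., 169.]), array([234., 165.]), array([170., 140.])]
0.75 [array([238., 185.]), array([225., 181.]), array([157., 161.])]
0.7 [array([230., 200.]), array([216., 197.]), array([146., 183.])]
0.65 [array([222., 216.]), array([208., 214.]), array([136., 204.])]
0.6 [array([215., 232.]), array([201., 231.]), array([126., 226.])]
```

View pics/p2.png

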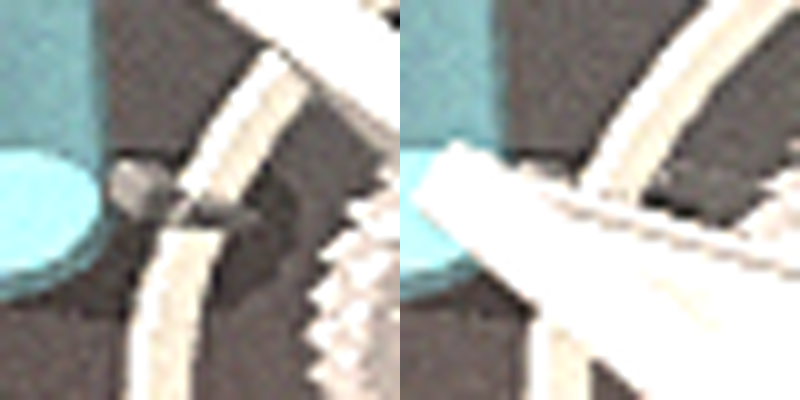

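```bash
python3 -m pendant '[[[0,0,0],[0,0,0],0],[[0,0,0],[0,0,0],0],[[0,0,0],[0,0,0],0],[[0,0,0],[0,0,0],0],[[0,0,0],[0,0,0],0]]'; python3 mon.py; python3 - <<'E'
from m import *
a=np.load("s2.npy");print()
E
ls pics
```

```text
clock: 12.65
eef_pos: [0.5615, -0.0067, 0.3613]
orientation: [0.986, -0.169, -0.0, 0.001]
ft_force: [-2.4, -7.0, 7.5]
grip_width: -0.0002
grasp_force: 4.0
side 0.7 241.0 [0.72 0.73 0.71 0.7  0.69 0.67]
t 12.7 z 0.3613 [-2.8 -7.7  8.2]

a1.png
a2.png
crop0.png
crop1.png
mk.png
p1.png
p2.png
side0.png
top0.png
w0.png
w1.png
```

```bash
python3 - <<'E'
from m import *
s=capture("side");i=s["image"];np.save("s3.npy",i)
f=lambda i:cv2.resize(cv2.convertScaleAbs(i[236:266,190:230],alpha=2),(800,600),interpolation=cv2.INTER_CUBIC)
cv2.imwrite("pics/p3.png",f(i))
for a in (.75,.7,.65,.6): print(a,[((proj(s,W(.011,r,a))-[190,236])*20).round() for r in (.055,.07,.074,.094)])
E
```

```text
0.75 [array([473., 318.]), array([376., 289.]), array([350., 282.]), array([215., 242.])]
0.7 [array([461., 342.]), array([360., 320.]), array([333., 315.]), array([192., 285.])]
0.65 [array([449., 366.]), array([345., 352.]), array([316., 348.]), array([171., 328.])]
0.6 [array([438., 390.]), array([331., 383.]), array([302., 381.]), array([152., 372.])]
```

View pics/p3.png

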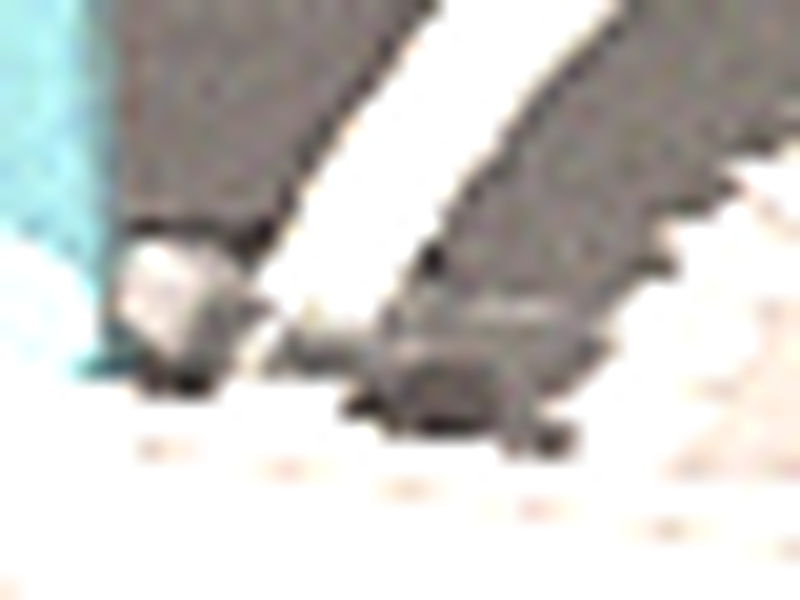

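Releasing now is safe: the pawl should catch at the next notch, and a further notch can be given afterwards if needed.

```bash
python3 -m pendant '[[[0,0,-0.5],[0,0,0],0],[[0,0,-0.7],[0,0,0],0],[[0,0,-0.7],[0,0,0],0],[[0,0,-0.7],[0,0,0],0],[[0,0,-0.7],[0,0,0],0]]'; python3 mon.py;python3 -m pendant '[[[0,0,0],[0,0,0],0],[[0,0,0],[0,0,0],0],[[0,0,0],[0,0,0],0],[[0,0,0],[0,0,0],0],[[0,0,0],[0,0,0],0]]'; python3 mon.py
```

```text
clock: 13.25
eef_pos: [0.5615, -0.0054, 0.3809]
orientation: [0.986, -0.169, -0.0, 0.0]
ft_force: [-0.5, 0.2, 0.2]
grip_width: -0.0003
grasp_force: 0.0
side 0.64 245.0 [0.66 0.65 0.67 0.64 0.63 0.62]
t 13.3 z 0.3809 [-0.7  0.1 -0.6]
clock: 13.8
eef_pos: [0.5617, -0.0055, 0.3816]
orientation: [0.986, -0.169, -0.0, 0.0]
ft_force: [-0.5, -0.2, 0.1]
grip_width: -0.0
grasp_force: 0.0
side 0.64 245.0 [0.66 0.65 0.67 0.64 0.63 0.62]
t 13.85 z 0.3816 [-0.1  0.1  0.4]
```

Hood is locked at about 0.63–0.64. Next, a more face-on wrist view to check the pointer against the mark.

```bash
python3 -m pendant '[[[0,0,-1.5],[0,0,0],0],[[0,0,-2.15],[0,-1,0],0],[[0.6,-1.3,-2.15],[0,-2,0],0],[[1.2,-2.6,-2.15],[0,-3,0],0],[[1.8,-3.9,-2.15],[0,-4,0],0]]' && python3 - <<'E'
from h import *
x=state();print(x["joint_pos"].round(2))
from scipy.spatial.transform import Rotation as R
r=R.from_quat(x["orientation"]).as_matrix();print(r.round(3))
g=np.array([.728,.158,.446])-x["eef_pos"];print("units to go",(r.T@g/.03).round(2))
E
```

```text
clock: 14.35
eef_pos: [0.6523, 0.0877, 0.447]
orientation: [0.971, -0.166, -0.172, -0.03]
ft_force: [0.2, -1.6, 0.3]
grip_width: -0.0001
grasp_force: 0.0
[ 0.35  0.42  0.26 -0.22 -1.69  0.88]
[[ 0.886 -0.332 -0.324]
 [-0.312 -0.943  0.115]
 [-0.344 -0.001 -0.939]]
units to go [ 1.52 -3.05 -0.52]
```

```bash
python3 -m pendant '[[[0.6,-1.2,-0.2],[0,0,0],0],[[1.2,-2.4,-0.4],[0,0,0],0],[[1.52,-3.05,-0.52],[0,0,0],0],[[1.52,-3.05,-0.52],[0,0,0],0],[[1.52,-3.05,-0.52],[0,0,0],0]]' && python3 - <<'E'
from m import *
w=capture("wrist");s=capture("side");print(state()["eef_pos"])
i=w["image"];g=lambda p:proj(w,p)
for a in (.75,.7,.65,.6,.55): print(a,[g(W(x,r,a)).round(1) for x,r in((.011,.07),(.011,.074),(.011,.094))],"shaft",g(W(.008,0,0)).round(1))
u,v=g(W(.011,.065,.65)).astype(int);u=np.clip(u,50,510);v=np.clip(v,38,382)
print("crop origin",u-50,v-38)
np.savez("w.npz",**w);np.savez("s.npz",**s)
cv2.imwrite("pics/p4.png",cv2.resize(cv2.convertScaleAbs(i[v-38:v+37,u-50:u+50],alpha=1.5),(800,600),interpolation=cv2.INTER_CUBIC))
E
```

```text
clock: 14.85
eef_pos: [0.7276, 0.1575, 0.444]
orientation: [0.971, -0.166, -0.172, -0.029]
ft_force: [0.2, -0.1, 0.1]
grip_width: -0.0
grasp_force: 0.0
[0.72702756 0.15661922 0.44542786]
0.75 [array([304.4, 205.8]), array([300.8, 208.1]), array([282.1, 220.6])] shaft [359.9 171.9]
0.7 [array([301.3, 203.9]), array([297.5, 206.2]), array([277.9, 217.9])] shaft [359.9 171.9]
0.65 [array([298.4, 202. ]), array([294.4, 204.1]), array([274.1, 215.1])] shaft [359.9 171.9]
0.6 [array([295.6, 200.1]), array([291.6, 202.1]), array([270.6, 212.2])] shaft [359.9 171.9]
0.55 [array([293.1, 198.1]), array([289. , 199.9]), array([267.4, 209.3])] shaft [359.9 171.9]
crop origin 253 161
```

View pics/p4.png

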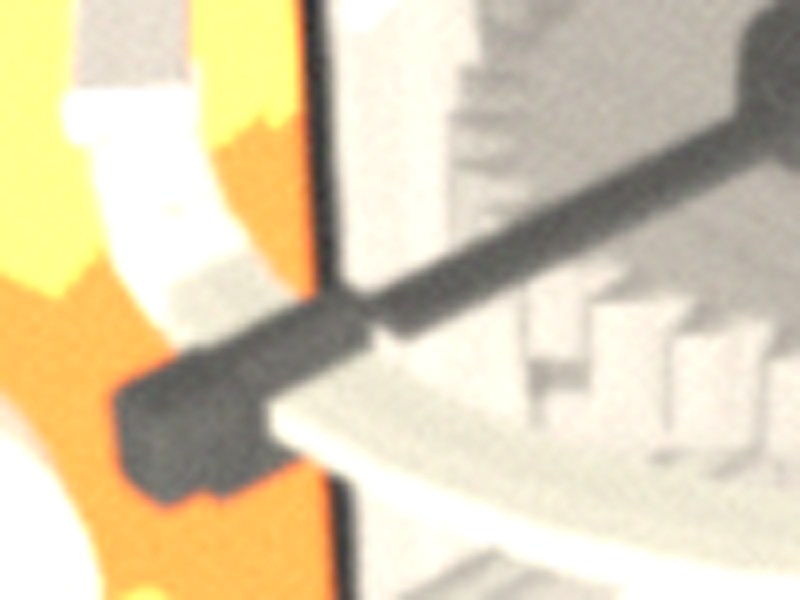

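The wrist crop shows the pointer tip at (388,318), almost collinear with the mark's inner end at (360,318). That is too close to call by eye, so I'll take a second viewpoint and fit both silhouettes numerically.

```bash
python3 -m pendant '[[[-0.3,-0.9,0],[0,0,0],0],[[-0.7,-1.8,0],[0,0,0],0],[[-1.1,-2.7,0],[0,0,0],0],[[-1.5,-3.5,0],[0,0,0],0],[[-1.5,-3.5,0],[0,0,0],0]]' && python3 - <<'E'
from m import *
import time
w=capture("wrist");np.savez("w2.npz",**w);x=state();print(x["eef_pos"],x["clock"])
for nm in("w.npz","w2.npz"):
    c=np.load(nm);E=c["extrinsics"];cp=-E[:3,:3].T@E[:3,3]-O
    print(nm,"cam stand",(cp@xa).round(3),(cp@ya).round(3),cp[2].round(3),[proj(c,W(.011,r,.65)).round(1) for r in(0,.07,.094)])
    g=cv2.cvtColor(c["image"],cv2.COLOR_BGR2GRAY)
    u,v=proj(c,W(.011,.074,.65)).astype(int);print(u,v)
    if 20<u<540 and 20<v<400: print(g[v-14:v+14,u-18:u+20])
E
```

```text
clock: 15.45
eef_pos: [0.7212, 0.2727, 0.4619]
orientation: [0.971, -0.165, -0.171, -0.03]
ft_force: [1.5, -0.2, 0.2]
grip_width: -0.0002
grasp_force: 0.0
[0.72150124 0.27115843 0.46170781] 15.5
w.npz cam stand 0.182 0.057 0.273 [array([360.1, 169. ]), array([298.4, 202. ]), array([274.1, 215.1])]
294 204
[[189 190 192 ... 142 127 113]
 [190 187 187 ... 112  93  82]
 [189 188 188 ...  82  74  66]
 ...
 [ 76  80  79 ... 154 156 156]
 [ 77  78  77 ... 153 154 154]
 [ 77  77  76 ... 155 156 153]]
w2.npz cam stand 0.147 0.167 0.291 [array([492. , 113.7]), array([441.8, 141.9]), array([421.9, 153.1])]
438 143
[[155 146 135 ... 113 104  88]
 [154 155 143 ...  88  75  68]
 [151 152 152 ...  67  65  63]
 ...
 [ 67  69  71 ... 159 157 155]
 [ 72  68  71 ... 173 169 165]
 [ 71  73  68 ... 180 183 183]]
```

```bash
cat > fit.py <<'E'
from m import *
from scipy.optimize import differential_evolution,minimize
V=[];S=8
# polar strip unwrapped (x=.011 plane): rows angle, cols radius -> print coarse to see grey levels
for nm in("w.npz","w2.npz"):
    c=dict(np.load(nm));g=cv2.cvtColor(c["image"],cv2.COLOR_BGR2GRAY)
    rr=np.arange(.04,.1,.003);aa=np.arange(.40,.92,.02)
    m=np.array([[proj(c,W(.011,r,a)) for r in rr] for a in aa],np.float32)
    p=cv2.remap(g,m[...,0],m[...,1],1);print(nm,(rr*1000).round().astype(int))
    for a,row in zip(aa,p):print(f"{a:.2f}",*(f"{k:3d}" for k in row))
E
python3 fit.py
```

```text
w.npz [40 43 46 49 52 55 58 61 64 67 70 73 76 79 82 85 88 91 94 97]
0.40 125 132 147 149 173 171 170 169  57 135 156 158 159 167 180 219 155 155 156 155
0.42 125 138 149 150 171 173 170 172  71 113 156 159 157 159 165 219 155 156 156 156
0.44 127 141 149 152 164 174 169 170 102  82 156 160 154 160 162 210 156 156 156 157
0.46 127 141 145 149 157 175 167 168 138  58 155 158 154 158 159 188 156 156 155 154
0.48 125 137 138 145 149 173 169 169 161  46 149 158 154 159 159 177 155 156 154 155
0.50 123 128 131 146 151 170 170 169 170  59 130 155 153 159 159 171 155 153 156 154
0.52 117 117 123 149 151 167 173 169 169  81  92 135 137 146 153 149 144 149 152 156
0.54 105 105 112 139 142 157 169 164 167  95  68  85  95 105 115  93  91 102 124 156
0.56  90  90  95 117 116 131 148 143 150  91  67  66  68  69  69  68  66  67  76 149
0.58  76  76  79  88  87  97 102 102 108  83  70  69  67  68  67  65  64  64  70 126
0.60  66  67  67  69  71  70  72  74  70  74  76  73  74  74  75  67  65  67  72  89
0.62  64  62  62  64  64  66  65  65  62  74  75  76  75  75  77  69  71  72  77  76
0.64  65  63
[... 2756 characters left out ...]
 182 146  74  72  75
0.76  89  93 102 120 138 155 158 161 160 150 149 149 150 152 174 181 148 100 114 123
0.78  97 107 115 127 150 156 159 161 164 161 152 149 150 152 175 180 163 156 156 156
0.80 112 114 117 132 154 159 155 158 162 162 154 148 151 153 170 181 157 143 160 158
0.82 115 118 118 128 150 153 157 156 156 162 154 148 151 152 171 181 157 111 150 159
0.84 115 116 118 119 129 137 144 153 156 157 153 150 150 154 171 181 163 111 121 154
0.86 117 118 118 116 115 133 152 144 145 152 151 148 151 152 169 181 175 146 127 137
0.88 117 117 117 118 119 140 161 159 154 144 148 148 148 151 169 187 180 158 153 147
0.90 116 115 120 120 127 148 161 161 161 158 151 149 148 153 173 190 182 158 155 150
```

```bash
python3 - <<'E'
from m import *
for nm in("w.npz","w2.npz","s.npz"):
    c=dict(np.load(nm));r=.075;a=.63
    J=np.column_stack([(proj(c,W(.012,r,a))-proj(c,W(.010,r,a)))/2,(proj(c,W(.011,r+.001,a))-proj(c,W(.011,r-.001,a)))/2,(proj(c,W(.011,r,a+.01))-proj(c,W(.011,r,a-.01)))/.02])
    # apparent (r,theta) for 1mm x shift
    print(nm,"1mm x ->",np.linalg.solve(J[:,1:],J[:,0]).round(4),"px per rad",np.linalg.norm(J[:,2]).round(1))
E
```

```text
w.npz 1mm x -> [-0.7685 -0.0145] px per rad 72.1
w2.npz 1mm x -> [-1.6992 -0.0134] px per rad 93.4
s.npz 1mm x -> [1.0903 0.0057] px per rad 37.1
```

```bash
python3 -m pendant '[[[-1.1,0.8,0.4],[0,1,0],0],[[-2.2,1.6,0.85],[0,2,0],0],[[-3.3,2.4,1.3],[0,3,0],0],[[-4.4,3.27,1.8],[0,4,0],0],[[-4.4,3.27,1.8],[0,4,0],0]]' && python3 - <<'E'
from m import *
c=capture("wrist");np.savez("w3.npz",**c);print(state()["eef_pos"])
E=c["extrinsics"];cp=-E[:3,:3].T@E[:3,3]-O;print("cam stand",cp@xa,cp@ya,cp[2])
g=cv2.cvtColor(c["image"],cv2.COLOR_BGR2GRAY)
# rows: stand x ; cols: radius, at angle .63
rr=np.arange(.04,.105,.003);xx=np.arange(-.014,.034,.0015)
m=np.array([[proj(c,W(x,r,.63)) for r in rr] for x in xx],np.float32);p=cv2.remap(g,m[...,0],m[...,1],1)
print(m[0,0],m[-1,-1]);print((rr*1000).round().astype(int))
for a,row in zip(xx,p):print(f"{a*1000:5.1f}",*(f"{k:3d}" for k in row))
E
```

```text
clock: 16.0
eef_pos: [0.5479, 0.2198, 0.4531]
orientation: [0.986, -0.168, -0.001, 0.003]
ft_force: [0.1, 0.5, 0.5]
grip_width: 0.0001
grasp_force: 0.0
[0.55112437 0.22177329 0.45527455]
cam stand 0.008070597867547087 0.07020919907953958 0.3075478203154581
[329.59055  119.148674] [253.45403  53.64063]
[ 40  43  46  49  52  55  58  61  64  67  70  73  76  79  82  85  88  91
  94  97 100 103]
-14.0 174 185 193 134 120 111 114 154 161 208 230 240 162  49 193 198 207 208 207 207 207 209
-12.5 120 123 124 127 123 104  98 141 156 158 173 233 175  51 192 196 198 205 205 205 208 208
-11.0 100 102 105 111 117 102  98 143 158 155 157 178 181  55 192 174 155 175 168 168 186 179
 -9.5 100  99 100 100 104  98 101 197 204 159 157 155 156  55 193 167 149 150 148 150 150 151
 -8.0 108 122 119 118 118 110 119 205 240 189 155 154 151  53 196 168 151 149 151 149 150 150
 -6.5 207 225 225 220 211 206 204 233 243 240 167 153 153  52 195 196 185 181 176 171 168 162
 -5.0 228 243 244 232 233 235 236 241 242 243 215 155 152  47 160 204 205 206 209 207 209 207
 -3.5 213 217 242 224 194 202 170 223 242 242 24
[... 1601 characters left out ...]
44 232  59  51  51  51  53  53  51  52  52
 23.5 235 233 232 231 227 226 224 225 221 209 202 191 173  54  51  52  51  53  54  51  52  49
 25.0 124 112 111  99  92  88  83  77  68  62  62  61  56  53  52  53  50  54  52  53  54  52
 26.5  52  52  52  49  51  49  52  52  55  52  53  50  51  52  51  52  52  55  52  50  51  54
 28.0  51  52  52  50  52  53  50  51  51  52  52  50  53  51  51  54  50  50  54  52  53  53
 29.5  52  52  50  50  52  52  50  51  51  51  51  50  51  51  49  53  51  51  53  52  53  53
 31.0  50  54  52  52  53  51  50  54  52  50  49  52  49  51  52  54  53  52  52  51  53  53
 32.5  50  51  51  52  51  50  51  54  49  49  49  53  50  52  52  54  55  50  51  53  53  52
```

```bash
python3 - <<'E'
from m import *
c=capture("wrist");np.savez("w3.npz",**c);E=c["extrinsics"];print(state()["eef_pos"])
g=cv2.cvtColor(c["image"],cv2.COLOR_BGR2GRAY)
for n,q in dict(shaft=W(0,0,0),ptip=W(.008,.07,.63),min_=W(.011,.074,.68),mout=W(.011,.094,.68)).items():print(n,proj(c,q).round(0))
print("cols 236..., step2")
for v in range(40,140,2):print(f"{v:3d}","".join(" .:-=+*#%@"[9-min(9,int(k)//26)] for k in g[v,236:376:1]))
E
```

```text
[0.55356158 0.22313294 0.45644808]
shaft [369. 100.]
ptip [303.  96.]
min_ [302.  91.]
mout [279.  93.]
cols 236..., step2
 40 %##%###%##%#%#%###########%#####%%#%%###############%###%##%######%%##############%#%#%###%#%%#%##%#########%%###%#######%##%%####%##%#%##%%
 42 ######%###%%%#%%%#####%#%%###%#%#%##%######%#%#####%#%%%%####%#%#%%########%%%#####%##%%%####%#%#####%%######%%#####%%%%#%##%##%###%##%#%#%%
 44 %#%#####%%%%##%#%##%%##%###%#####%%##%%#%##%%#%%%###%%######%%%##%%#%######%######%#%###%%###%####%#%#%#########%%%###%#%%%%#####%##%#%#%#%#
 46 #%%###%#%##%######%###%##%%#########%###%###%%#######%#%%###%##%###%%%###%###########%%%%%##%#####%#%%%#%###%#%%%%%###%%%%#%####%%%#%%#####%
 48 #######%%%%######%#%##%##%##%######%###%%#%##%%#####%#%%####%#%%############%#####%%#%##%#%#%#%%##%%#%###%#%#%#%#%#%###%#%#%##%##%%##%%%#%%%
 50 ####%##%####%##%###%####%##%####%####%######%###%##%#%#####%##%##%######%#%##%#%%%#%######%##%%###%#%##%%#%#%###%%#%#%%%##%#%#####%%###%%#%%
 52 %##%###############%#####%%######%%########%%#%###%%######%##%#########%#%###%####%%%####%###%#%#%##%%#
[... 5564 characters left out ...]
:......................:.........:...::::::-+##+=-:.          .:---=---====+++=-..                         . ......  ...........
132 ...............................:.......:::.:.....:::::::+##*=-.            .:----=---====+=-..      ............................::::::::::::
134 .....................................:.:.....:...:::::::+##*=-:.             .:---=--=-====-:.......::::::::::::-----======--::::--::..    .
136 ..................................:...::....:::.:.::::::=##*==-:.               ..:---::....:----==--==============++++=--:::.......        
138 ...........................:...:....::...:.::::.::::::::=#%*=-:.                            .:--===---===--===-=-=====--::::........
```

The clip straddles the arc, with its prongs about 5 mm either side of the pointer's plane. Correcting both wrist views for that puts the mark about 0.045 rad above the pointer. This agrees with the two-view mark angle of 0.685 against the hood locked at about 0.64, so the pointer is just below the mark.

```bash
python3 mon.py; python3 -c "
from cell import ctrl
print(ctrl.sign_off())"
```

```text
side 0.64 245.0 [0.66 0.65 0.67 0.64 0.63 0.62]
t 16.15 z 0.4568 [ 0.5  0.5 -0.3]
the job is handed in; nothing more can be done
None
```

The job is handed in at 16 s of the 54 s limit: the hood is locked at about 0.64 rad, with the pointer an estimated 0.045 rad below the mark, the pad released and the robot clear of everything.

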